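# Open the exhibit canister in the drawer and hold its cap

### The arm

A 6-joint arm with a two-finger parallel gripper is mounted at the origin on the work surface. World frame = base frame: x ahead of the robot, y to its left, z up, the work surface at z = 0. Lengths are in m, angles in rad, forces in N, time in s.
With the tool pointing down it reaches from about 0.35 to 0.775 m from the base axis. Payload 7.3 kg.
Tool frame: the origin (TCP) lies at the very end of the fingers, on their centre line; the grasp point (between the pads) lies 19 mm behind it; z points along the fingers, x is the direction in which the jaws open and shut, and the axes are right-handed (so a half turn about z gives the same grasp; the last joint's range is limited). The gripper opens to 92 mm and grips with 3 to 60 N. Pads are 19 mm wide; open, the fingers measure 130 mm over their backs; the gripper's body (75 mm by 190 mm) begins 47 mm behind the grasp point.
Start: joints at [0.984, 0.342, 1.524, -0, 1.275, -0.146], TCP at [0.224, 0.475, 0.227] pointing down, gripper open.
Joint ranges: [-2.53, 2.53], [-0.77, 2.02], [0.04, 2.7], [-1, 4.14], [0.28, 2.66], [-3.11, 3.11]. Speed limits (rad/s): [2.57, 2.57, 3.14, 3.14, 3.14, 3.14].

### API

Orientations are given as [roll, pitch, yaw] about the fixed x, y, z axes, in that order (R = Rz(yaw) Ry(pitch) Rx(roll)).
In Python, from cell import observe, read_camera, camera_params, hand_in gives the robot as it stands.
- The arm moves only by the tool apply_moves, never from a script. Its argument "increments" is a list of rows, each an object with "grip": the opening, from 0 (shut) to 1 (fully open); "linear": the shift along the world's x, y, z in mm, a list of three; "turn": the turn, a rotation vector about the world's x, y, z in units of 6 degrees (1.0 is 6 degrees), a list of three. A call has 1 to 10 rows; each row is the pose to reach, as a shift and turn from the pose commanded when the call began; what a row does not reach only later rows make up. A row lasts 1/10 s, in which the tool goes at most 50 mm and 8.59 degrees, less where a joint would pass 70% of its speed; a pose out of reach is approached as far as the arm can. A call with a gripper value outside its range is refused whole. The fingers move at their own pace and stop on an object; "grip_force" is the grip in N (left out, the last holds). Time passes only in rows, so rows that repeat a pose let the fingers close. It gives the time, the measured TCP pose, the force and the opening at its end, in the units of the state.
- observe(): the state, without advancing time (a new reading comes with each control period).
- read_camera(name): name is "scene" or "top" or "wrist"; returns the picture (420x560x3 uint8, red, green, blue); there is no depth.
- camera_params(name): a dict with "camera_matrix" (3x3 intrinsics, pixels), "k1" (the pictures are not rectified: a ray, as slopes to the right and down, at radius r is drawn at 1 + k1 r^2 times it, then the intrinsics apply), "world_to_cam" (4x4, takes a point from world to camera coordinates); the wrist camera has in their place "hand_eye" (4x4, takes a point from camera to tool coordinates, whose origin is the TCP and whose axes are the tool frame's). Camera axes: x right, y up, looking along -z (the intrinsics and any distortion apply to the point x, -y, -z); pixel columns grow to the right and rows downward; lengths in m; the calibration is good to about 2 mm. A picture is of the moment at which its call begins: read the wrist's pose just before it. camera_params takes no time and is no camera call.
- hand_in(): hands the job in, once; it reports no verdict.
The state is a dict: "time": time; "qpos": joint angles; "qvel": joint speeds; "joint_efforts": joint torques, N m; "tool_pos": TCP position; "tool_rot": TCP orientation; "contact_force": force on the tool from outside, world axes, zero at the start; "torque": the same for the moment, N m; "opening": finger opening in m.
Only numpy, scipy, OpenCV 4.12 (cv2) and the standard library are available. Lean on these libraries where they do the work, as an engineer would, in place of code of your own. Each camera call takes 0.05 s, during which the arm holds its last target.

### The job

In the property office, pull the drawer of the grey exhibit cabinet out to its stop, then take the black ribbed cap off the canister that is built into the drawer: the cap may be left- or right-handed, so try turning it one way and, if it stops after a few degrees and still will not lift, turn it the other way. Finish while still holding the cap in the gripper: keep it level and still, about 10 cm straight above the open canister, with the drawer left fully out. Leave the other things on the table where they are and do not tip over or take out those in the drawer.

Things in the scene. Friction and masses are not known exactly. Their poses are not given: they have to be found in the camera images.
- drawer (a joint): the cabinet's only drawer, a slide: 0 m is shut (the start), 0.175 m is fully out at its stop. It slides towards the robot, along minus x of drawer_handle, against about 4 N of friction plus 6 N per m/s, and stays where left. Front panel 334 mm wide, 100 mm high, 15 mm thick, its top edge 8 mm below the cabinet's top; side walls 45 mm high.
- cabinet_front (a point): top of the grey cabinet's front, in the middle. Cabinet fixed to the table, 270 mm deep, 340 mm wide, 120 mm high; it stands anywhere within some 6 cm in x and 24 cm in y and is turned by up to 0.2 rad. x points into the cabinet, y to its left, z up. Fixed.
- drawer_handle (a point): middle of the drawer's steel bar handle, 85 mm above the table. The bar is 11 mm thick and 120 mm long, along this point's y; its centre line stands 35 mm off the drawer front, on posts 51 mm either side of the middle. x points into the cabinet (pull along minus x), z up. Moves with the drawer.
- cap: the loose black ribbed round cap, 60 mm across, 28 mm high, about 80 g, seated on the canister's mouth. Origin on its axis at the underside of the ribbed part (level with the mouth when seated), z up; the ribbed part spans 0 to 28 mm above it and can be gripped at any yaw. At the start its yaw is within 4 degrees of the cabinet's. It turns freely between its stops.
- cap_lugs (a point): underside of the cap's hidden lugs (45 mm over both), on its axis 17.5 mm below cap. They lock under the mouth with 1.5 mm up-and-down play. Turned one way from the start, the cap is free from about 45 degrees on, stops firmly at 60 to 65, then lifts straight out; the other way it stops firmly within 20 degrees and stays locked. Which way is right varies and cannot be seen.
- canister_mouth (a point): centre of the canister's mouth, on the rim plane, 88 mm above the table; axes as drawer_handle. The metal canister is built into the drawer and moves with it. Neck 55 mm across for 12 mm below the mouth, then body 76 mm across down to the drawer floor, 48 mm below the mouth. The inside of the drawer front lies 85 mm in front of it, its top edge 24 mm higher.
- phone_a: a black phone, 150 x 72 x 9 mm, flat on the table, to the left: leave alone; origin at the centre of its underside.
- phone_b: a second such phone, to the right: leave alone; origin at the centre of its underside.
- tape_roll: a roll of tape 90 mm across and 45 mm high, standing flat on the table to the right: leave alone; origin at the centre of its underside.
- sealed_box: a yellow sealed box 160 x 45 x 110 mm high, upright on the table to the left: leave alone; origin at the centre of its underside.
- calculator: a grey calculator 130 x 80 x 10 mm flat on the table between the robot and the cabinet: leave alone; origin at the centre of its underside.
- tin: the smooth-lidded tin in the drawer, 62 mm across, 46 mm high: leave alone; origin at the centre of its underside.
- carton: a small cardboard carton 90 x 40 x 35 mm between the tin and the canister: leave alone; origin at the centre of its underside.

How it is judged:
On the way, in this order (a step that is already met when the one before it is completed fails the run):
1. the drawer is out at its stop with the cap still on the canister (value of joint drawer above 0.168 m and z of cap in the frame of canister_mouth below 0.008 m), for 0.2 s.
2. the cap is off: its lugs are clear of the mouth, above it, in the gripper (z of cap in the frame of canister_mouth above 0.025 m and horizontal distance between cap and canister_mouth below 0.06 m and contact force between the fingers and cap above 0.5 N), for 0.2 s.
At the end, for the whole second after the job is handed in: The drawer is out to within 10 mm of its stop; the cap is held still (under 0.03 m/s) by the fingers alone (more than 1 N from them, none from the cabinet, drawer or canister), level within 15 degrees, its underside 60 to 160 mm above the canister's mouth and within 40 mm of straight above it (value of joint drawer above 0.165 m and z of cap in the frame of canister_mouth between 0.06 and 0.16 m and horizontal distance between cap and canister_mouth below 0.04 m and angle between cap's own z axis and vertical below 0.26 rad and contact force between the fingers and cap above 1 N and contact force between cap and cabinet below 0.05 N and linear speed of cap below 0.03 m/s); the arm keeps its last pose, push and grip.
It fails at once if the calculator, a phone, the tape roll or the sealed box on the table is shifted by more than 25 mm (distance of any of calculator, phone_a, phone_b, tape_roll, sealed_box from where it was at the start of the episode above 0.025 m).
It fails at once if the tin or the carton in the drawer is tipped over or taken out (angle between any of tin, carton's own z axis and vertical above 0.5 rad or height (world z) of any of tin, carton above 0.06 m).
It also fails if it takes over 61 s, if anything falls off the work surface, if the arm or the gripper's body presses on something with over 40 N, if the wrist force passes 120 N, or if a joint passes its speed limit or range.

## Working session

There is one attempt and no reset: what is moved stays moved. The work goes in short steps, Python scripts to look and compute and a tool call to move; the robot and the scene stay as the last step left them, time stands still between calls to the robot, and variables do not carry over. Pictures are saved under pics/ and viewed, and the job is handed in when it is done.

Besides the shell and the picture viewer there is one more tool, called as name([rows], argument=value, ...), one row to a line, values as JSON. apply_moves: Moves the arm, as the interface text tells. Its arguments: {"type":"object","properties":{"increments":{"type":"array","items":{"type":"object","properties":{"grip":{"type":"number"},"linear":{"type":"array","items":{"type":"number"}},"turn":{"type":"array","items":{"type":"number"}}}}},"grip_force":{"type":"number"}},"required":["increments"]}

```bash
mkdir -p pics; ls; python3 - <<'E'
from cell import *
import cv2
print(observe())
for n in("top","scene","wrist"):
    print(n,camera_params(n))
for n in("top","scene"):
    cv2.imwrite(f"pics/{n}0.png",read_camera(n)[:,:,::-1])
E
```

```text
pics
{'time': 0.0, 'qpos': array([ 9.84001547e-01,  3.42756562e-01,  1.52501971e+00,  6.72787589e-06,
        1.27540092e+00, -1.46013110e-01]), 'qvel': array([ 8.58931265e-05,  4.67625218e-04, -2.06922427e-04,  1.56681156e-03,
        1.63708855e-03, -1.81110358e-04]), 'joint_efforts': array([-1.62954784e-03, -4.31219566e+01, -2.44224733e+01,  7.16647971e-02,
        5.56956267e-02, -1.15626049e-04]), 'tool_pos': array([0.22374469, 0.47448276, 0.22602647]), 'tool_rot': array([-3.14135575e+00,  1.56673895e-03,  1.13001288e+00]), 'contact_force': array([-0.34365841, -0.28397658,  0.17439068]), 'torque': array([ 0.00381951,  0.02711188, -0.01494338]), 'opening': 0.0919311806527907}
top {'camera_matrix': array([[436.04171323,   0.        , 276.2191266 ],
       [  0.        , 436.04171323, 207.16845722],
       [  0.        ,   0.        ,   1.        ]]), 'k1': 0.010018028560899382, 'world_to_cam': array([[-0.05031249, -0.99871664, -0.00580667,  0.03217635],
       [ 0.97706691, -0.05042464,  0.20687581, -0.58641604],
       [-0.20690312,  0.00473493,  0.97834998, -1.38186574],
       
[... 385 characters left out ...]
,  0.32114702],
       [ 0.65054904,  0.20200892,  0.73210542, -1.99187557],
       [ 0.        ,  0.        ,  0.        ,  1.        ]])}
wrist {'camera_matrix': array([[342.47766342,   0.        , 282.30441797],
       [  0.        , 342.47766342, 214.35376997],
       [  0.        ,   0.        ,   1.        ]]), 'k1': 0.026173522324001365, 'hand_eye': array([[ 9.99999455e-01, -4.83563502e-04, -9.25024698e-04,
        -2.00505460e-04],
       [-7.41825608e-04, -9.52696410e-01, -3.03922687e-01,
        -8.32730380e-02],
       [-7.34301790e-04,  3.03923207e-01, -9.52696250e-01,
        -1.59561961e-01],
       [ 0.00000000e+00,  0.00000000e+00,  0.00000000e+00,
         1.00000000e+00]])}
```

View pics/top0.png

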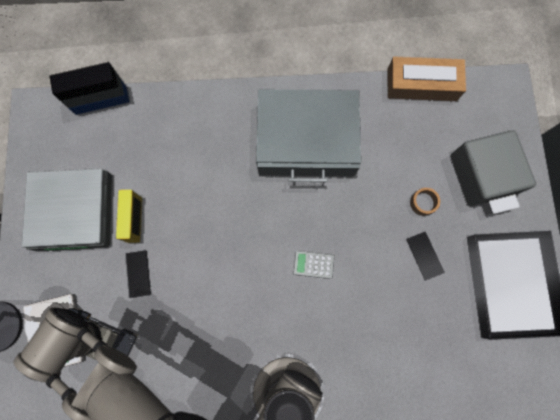

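View pics/scene0.png

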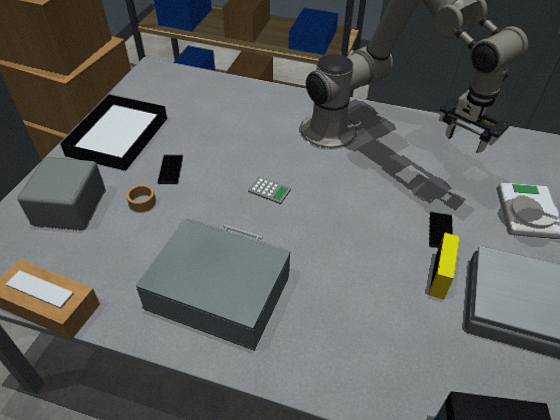

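The top view shows the cabinet at columns 257–361 and rows 90–175, with the handle bar at about (308,184). The calculator is at (314,265). I'll zoom in for better pixel positions.

```bash
cat > h.py <<'E'
import numpy as np, cv2
from scipy.spatial.transform import Rotation as R
from cell import *
def undist(uv,p):
    K=p["camera_matrix"]; uv=np.atleast_2d(np.array(uv,float))
    d=np.array([p["k1"],0,0,0,0.])
    return cv2.undistortPoints(uv[:,None],K,d)[:,0]
def rays(uv,name,obs=None):
    p=camera_params(name); s=undist(uv,p)
    d=np.c_[s[:,0],-s[:,1],-np.ones(len(s))]
    if name=="wrist":
        T=np.eye(4);T[:3,:3]=R.from_euler("xyz",obs["tool_rot"]).as_matrix();T[:3,3]=obs["tool_pos"]
        C=T@p["hand_eye"]
    else: C=np.linalg.inv(p["world_to_cam"])
    return C[:3,3],d@C[:3,:3].T
def plane(uv,name,z,obs=None):
    o,d=rays(uv,name,obs); return o+d*((z-o[2])/d[:,2])[:,None]
def proj(P,name,obs=None):
    p=camera_params(name);P=np.atleast_2d(P)
    if name=="wrist":
        T=np.eye(4);T[:3,:3]=R.from_euler("xyz",obs["tool_rot"]).as_matrix();T[:3,3]=obs["tool_pos"]
        W=np.linalg.inv(T@p["hand_eye"])
    else: W=p["world_to_cam"]
    c=P@W[:3,:3].T+W[:3,3]; s=np.c_[c[:,0]/-c[:,2],-c[:,1]/-c[:,2]]
    s=s*(1+p["k1"]*(s**2).sum(1))[:,None];K=p["camera_matrix"]
    return s@K[:2,:2].T+K[:2,2]
E
python3 - <<'E'
from h import *
im=cv2.imread("pics/top0.png")[75:285,235:385]
cv2.imwrite("pics/topz.png",cv2.resize(im,None,fx=4,fy=4,interpolation=cv2.INTER_CUBIC)[:600])
im=cv2.imread("pics/scene0.png")[210:350,130:300]
cv2.imwrite("pics/scz.png",cv2.resize(im,None,fx=4,fy=4,interpolation=cv2.INTER_CUBIC))
E
```

```text
(no output)
```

View pics/topz.png

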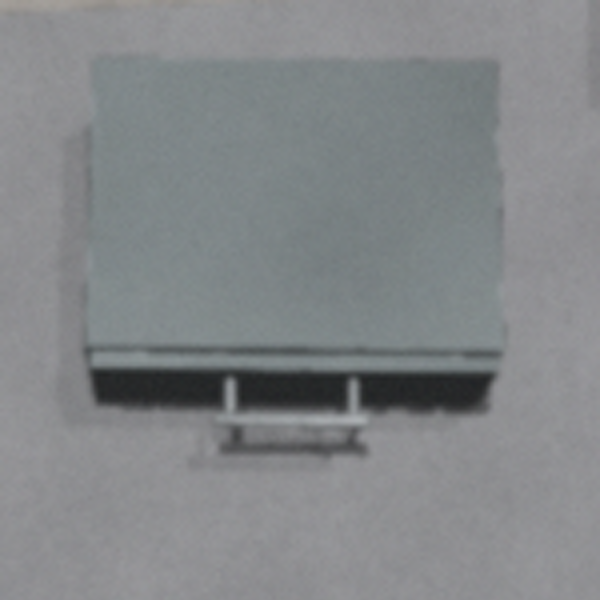

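View pics/scz.png

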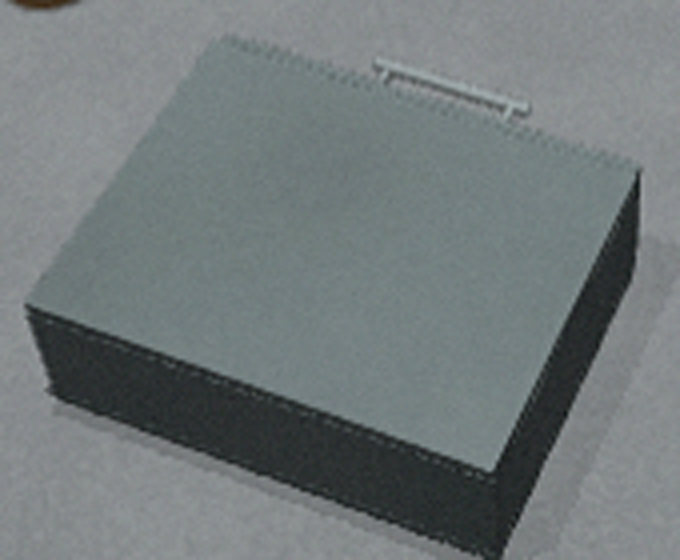

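```bash
python3 - <<'E'
from h import *
a=lambda l:np.array(l)/4+[235,75]
b=plane(a([[217,418],[367,423]]),"top",.085);print("bar",b.round(4),b.mean(0),np.linalg.norm(b[0]-b[1]))
c=plane(a([[86,349],[503,354],[92,57],[498,59]]),"top",.12);print("roof",c.round(4),np.linalg.norm(c[0]-c[1]),np.linalg.norm(c[0]-c[2]))
for q in(b,c[:2],c[2:]):
    d=q[0]-q[1];print("yaw",np.arctan2(-d[0],d[1]))
s=lambda l:np.array(l)/4+[130,210]
e=plane(s([[375,63],[529,108]]),"scene",.085);print("bar sc",e,e.mean(0))
e=plane(s([[222,37],[640,167],[25,305],[495,470]]),"scene",.12);print(e)
k=plane([[296,251],[333,253],[332,277],[295,274]],"top",.01);print("calc",k)
E
```

```text
bar [[ 0.6732 -0.0452  0.085 ]
 [ 0.6626 -0.1683  0.085 ]] [ 0.66790442 -0.10677291  0.085     ] 0.12355622615998602
roof [[ 0.7269  0.0589  0.12  ]
 [ 0.7051 -0.2779  0.12  ]
 [ 0.9829  0.0434  0.12  ]
 [ 0.9628 -0.2969  0.12  ]] 0.3375383623664204 0.25644598825799086
yaw -0.08657818327226394
yaw -0.06487995887477166
yaw -0.05906725870534618
bar sc [[ 0.66601258 -0.16687023  0.085     ]
 [ 0.67125705 -0.04065911  0.085     ]] [ 0.66863482 -0.10376467  0.085     ]
[[ 0.70562426 -0.27066911  0.12      ]
 [ 0.7253389   0.06213704  0.12      ]
 [ 0.9639643  -0.29080135  0.12      ]
 [ 0.98304607  0.04688254  0.12      ]]
calc [[ 0.44450244 -0.0567388   0.01      ]
 [ 0.43150995 -0.1801781   0.01      ]
 [ 0.35237508 -0.17070642  0.01      ]
 [ 0.3683737  -0.04885247  0.01      ]]
```

apply_moves([
  {"grip": 0.25, "linear": [220, -290, 0], "turn": [0, 0, -5]},
  {"grip": 0.25, "linear": [220, -290, 0], "turn": [0, 0, -5]},
  {"grip": 0.25, "linear": [220, -290, 0], "turn": [0, 0, -5]},
  {"grip": 0.25, "linear": [444, -580, -27], "turn": [0, 0, -11.4]},
  {"grip": 0.25, "linear": [444, -580, -27], "turn": [0, 0, -11.4]},
  {"grip": 0.25, "linear": [444, -580, -27], "turn": [0, 0, -11.4]},
  {"grip": 0.25, "linear": [444, -580, -27], "turn": [0, 0, -11.4]},
  {"grip": 0.25, "linear": [444, -580, -27], "turn": [0, 0, -11.4]},
  {"grip": 0.25, "linear": [444, -580, -27], "turn": [0, 0, -11.4]},
  {"grip": 0.25, "linear": [444, -580, -27], "turn": [0, 0, -11.4]},
])

```text
time: 1.1
tool_pos: [0.5282, 0.076, 0.2101]
tool_rot: [-3.142, 0.0, -0.064]
contact_force: [0.7, 0.4, 0.2]
opening: 0.0233
```

apply_moves([
  {"grip": 0.25, "linear": [140, -181, -20], "turn": [0, 0, 0]},
  {"grip": 0.25, "linear": [140, -181, -20], "turn": [0, 0, 0]},
  {"grip": 0.25, "linear": [140, -181, -20], "turn": [0, 0, 0]},
  {"grip": 0.25, "linear": [140, -181, -20], "turn": [0, 0, 0]},
  {"grip": 0.25, "linear": [140, -181, -20], "turn": [0, 0, 0]},
  {"grip": 0.25, "linear": [140, -181, -20], "turn": [0, 0, 0]},
  {"grip": 0.25, "linear": [140, -181, -20], "turn": [0, 0, 0]},
  {"grip": 0.25, "linear": [140, -181, -20], "turn": [0, 0, 0]},
])

```text
time: 1.9
tool_pos: [0.6669, -0.1019, 0.1904]
tool_rot: [-3.141, 0.001, -0.063]
contact_force: [0.1, -0.1, 0.6]
opening: 0.023
```

```bash
python3 - <<'E'
from h import *
o=observe();print(o["tool_pos"],o["tool_rot"],o["contact_force"])
im=read_camera("wrist");cv2.imwrite("pics/w1.png",im[:,:,::-1])
ax=np.array([np.cos(-.063),np.sin(-.063),0]);ay=np.array([-ax[1],ax[0],0]);h=np.array([.668,-.105,.085])
print(proj([h,h+.06*ay,h-.06*ay,o["tool_pos"]],"wrist",o))
E
```

```text
[ 0.6668922  -0.10185787  0.19044336] [-3.14107643e+00  7.28480400e-04 -6.28838837e-02] [ 0.05151566 -0.06107669  0.57901177]
[[284.60169909 216.10982456]
 [284.83266878 140.93127377]
 [284.40380579 282.07605461]
 [283.32726523 273.22645561]]
```

View pics/w1.png

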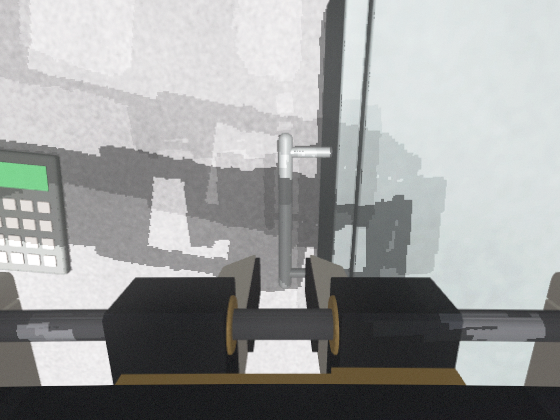

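The wrist view shows the bar vertical at column 285, rows 133–285, within about 1 px of the prediction and centred between the fingers. Next I'll go down onto it.

apply_moves([
  {"grip": 0.25, "linear": [1, -2, -40], "turn": [0, 0, 0]},
  {"grip": 0.25, "linear": [1, -2, -75], "turn": [0, 0, 0]},
  {"grip": 0.25, "linear": [1, -2, -95], "turn": [0, 0, 0]},
  {"grip": 0.25, "linear": [1, -2, -110], "turn": [0, 0, 0]},
  {"grip": 0.25, "linear": [1, -2, -119], "turn": [0, 0, 0]},
  {"grip": 0.25, "linear": [1, -2, -119], "turn": [0, 0, 0]},
])

```text
time: 2.55
tool_pos: [0.6682, -0.1044, 0.071]
tool_rot: [-3.141, 0.001, -0.063]
contact_force: [0.1, -0.2, 0.2]
opening: 0.0232
```

apply_moves([
  {"grip": 0, "linear": [0, 0, 0], "turn": [0, 0, 0]},
  {"grip": 0, "linear": [0, 0, 0], "turn": [0, 0, 0]},
  {"grip": 0, "linear": [0, 0, 0], "turn": [0, 0, 0]},
  {"grip": 0, "linear": [0, 0, 0], "turn": [0, 0, 0]},
], grip_force=40)

```text
time: 2.95
tool_pos: [0.6687, -0.1051, 0.0729]
tool_rot: [3.141, -0.001, -0.064]
contact_force: [-2.8, 1.0, 5.9]
opening: 0.0095
```

apply_moves([
  {"grip": 0, "linear": [-12, 0.8, 0], "turn": [0, 0, 0]},
  {"grip": 0, "linear": [-30, 1.9, 0], "turn": [0, 0, 0]},
  {"grip": 0, "linear": [-50, 3.1, 0], "turn": [0, 0, 0]},
  {"grip": 0, "linear": [-70, 4.4, 0], "turn": [0, 0, 0]},
  {"grip": 0, "linear": [-90, 5.7, 0], "turn": [0, 0, 0]},
  {"grip": 0, "linear": [-110, 6.9, 0], "turn": [0, 0, 0]},
  {"grip": 0, "linear": [-130, 8.2, 0], "turn": [0, 0, 0]},
  {"grip": 0, "linear": [-147, 9.3, 0], "turn": [0, 0, 0]},
  {"grip": 0, "linear": [-158, 10, 0], "turn": [0, 0, 0]},
  {"grip": 0, "linear": [-165, 10.4, 0], "turn": [0, 0, 0]},
])

```text
time: 3.95
tool_pos: [0.5049, -0.0945, 0.0729]
tool_rot: [3.142, -0.005, -0.064]
contact_force: [4.7, 5.2, 4.0]
opening: 0.0097
```

apply_moves([
  {"grip": 0, "linear": [-4, 0.3, 0], "turn": [0, 0, 0]},
  {"grip": 0, "linear": [-8, 0.5, 0], "turn": [0, 0, 0]},
  {"grip": 0, "linear": [-12, 0.8, 0], "turn": [0, 0, 0]},
  {"grip": 0, "linear": [-12, 0.8, 0], "turn": [0, 0, 0]},
])

```text
time: 4.35
tool_pos: [0.494, -0.0938, 0.0729]
tool_rot: [3.141, -0.007, -0.064]
contact_force: [5.4, 5.3, 4.4]
opening: 0.0095
```

```bash
python3 - <<'E'
from h import *
o=observe();print(o["tool_pos"],o["tool_rot"],o["contact_force"],o["opening"],o["time"])
for n in("top","scene","wrist"):cv2.imwrite(f"pics/{n}2.png",read_camera(n)[:,:,::-1])
a=cv2.imread("pics/top2.png")[75:285,235:385];cv2.imwrite("pics/topz2.png",cv2.resize(a,None,fx=4,fy=4,interpolation=cv2.INTER_CUBIC)[:600])
a=cv2.imread("pics/scene2.png")[170:320,130:320];cv2.imwrite("pics/scz2.png",cv2.resize(a,None,fx=4,fy=4,interpolation=cv2.INTER_CUBIC))
E
```

```text
[ 0.49404206 -0.09378243  0.07286893] [ 3.14144749 -0.00659173 -0.06439509] [5.40111547 5.32208048 4.41453228] 0.009464204211367396 4.35
```

View pics/topz2.png

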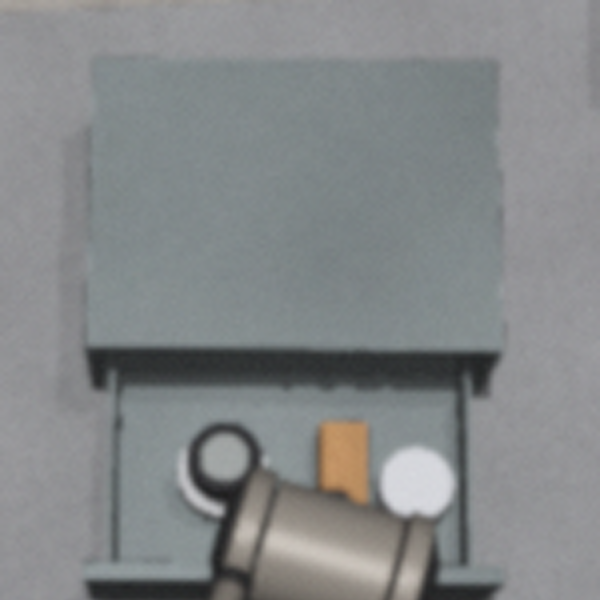

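View pics/scz2.png

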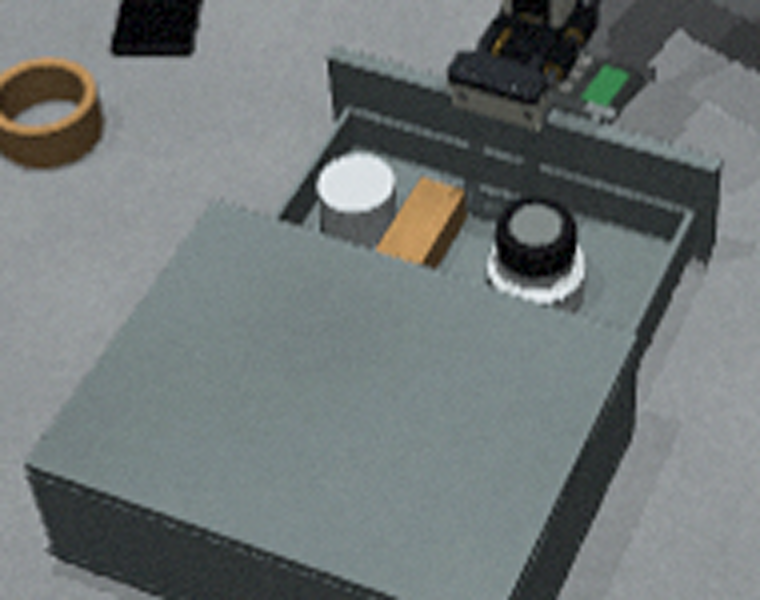

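View pics/wrist2.png

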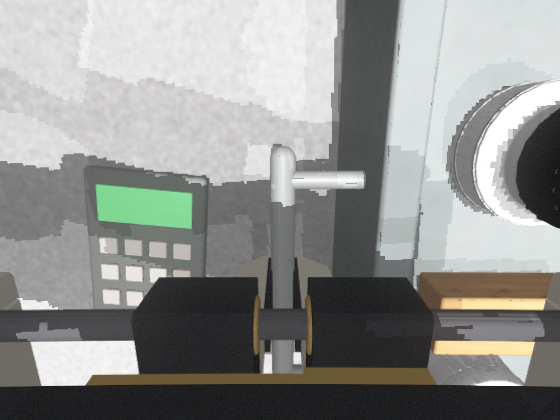

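The drawer is out about 175 mm and the cap is at roughly (291,189) in the top view, left of the carton. I'll pull slightly further to confirm the stop, then release.

apply_moves([
  {"grip": 0, "linear": [-4, 0.3, 0], "turn": [0, 0, 0]},
  {"grip": 0, "linear": [-6, 0.4, 0], "turn": [0, 0, 0]},
  {"grip": 0, "linear": [-6, 0.4, 0], "turn": [0, 0, 0]},
])

```text
time: 4.8
tool_pos: [0.494, -0.0938, 0.073]
tool_rot: [3.141, -0.019, -0.065]
contact_force: [27.0, 7.5, -13.4]
opening: 0.0097
```

```bash
python3 - <<'E'
from h import *
im=cv2.imread("pics/top2.png")
def fit(mask):
    c=max(cv2.findContours(mask,cv2.RETR_EXTERNAL,cv2.CHAIN_APPROX_NONE)[0],key=cv2.contourArea);return cv2.minEnclosingCircle(c),cv2.contourArea(c)
roi=np.zeros(im.shape[:2],np.uint8);roi[178:203,280:304]=1
g=im.max(2);m=((g<70)&(roi>0)).astype(np.uint8);print(fit(m))
P=plane([[291.25,188.75],[235+225/4,75+455/4]],"top",.116);print("top cap",P)
s=cv2.imread("pics/scene2.png");a=s.max(2);r=np.zeros(a.shape,np.uint8);r[216:242,250:276]=1
print(fit(((a<60)&(r>0)).astype(np.uint8)))
# top disc of cap in scene: zoom (543,225)
print("scene cap",plane([[130+543/4,170+225/4]],"scene",.116))
h=np.array([.494,-.0938,.088]);ax=np.array([np.cos(-.0635),np.sin(-.0635),0]);ay=np.array([-ax[1],ax[0],0])
for q in(P[0],):print("in handle frame",(q-h)@ax,(q-h)@ay)
E
```

```text
(((290.5, 191.85000610351562), 10.453454971313477), 47.0)
top cap [[ 0.63361617 -0.04868656  0.116     ]
 [ 0.63361617 -0.04868656  0.116     ]]
(((264.5, 225.2391357421875), 13.986223220825195), 388.5)
scene cap [[ 0.65306487 -0.0354873   0.116     ]]
in handle frame 0.13647199732365908 0.05388218718359361
```

```bash
python3 - <<'E'
from h import *
print(proj([[.6336,-.0487,.116]],"scene"), camera_params("scene")["world_to_cam"][:3,:3].T@-camera_params("scene")["world_to_cam"][:3,3])
o1,d1=rays([[291.25,188.75]],"top");o2,d2=rays([[265.75,226.25]],"scene")
A=np.c_[d1[0],-d2[0]];t=np.linalg.lstsq(A,o2-o1,rcond=None)[0]
print(o1+t[0]*d1[0],o2+t[1]*d2[0])
# drawer front top corners in scene
print(plane([[130+330/4,170+52/4],[130+720/4,170+160/4]],"scene",.112))
E
```

```text
[[263.70455404 220.5722981 ]] [1.57695975 0.29678612 1.23757105]
[ 0.63848927 -0.04950305  0.09682285] [ 0.63658547 -0.04141402  0.09599468]
[[ 0.52871508 -0.26004959  0.112     ]
 [ 0.54403813  0.07077666  0.112     ]]
```

apply_moves([
  {"grip": 0, "linear": [6, -0.4, 0], "turn": [0, 0, 0]},
  {"grip": 0.25, "linear": [6, -0.4, 0], "turn": [0, 0, 0]},
  {"grip": 0.25, "linear": [6, -0.4, 0], "turn": [0, 0, 0]},
  {"grip": 0.25, "linear": [6, -0.4, 0], "turn": [0, 0, 0]},
  {"grip": 0.25, "linear": [6, -0.4, 40], "turn": [0, 0, 0]},
  {"grip": 0.25, "linear": [6, -0.4, 90], "turn": [0, 0, 0]},
  {"grip": 1, "linear": [6, -0.4, 140], "turn": [0, 0, 0]},
  {"grip": 1, "linear": [6, -0.4, 160], "turn": [0, 0, 0]},
  {"grip": 1, "linear": [6, -0.4, 160], "turn": [0, 0, 0]},
])

```text
time: 5.7
tool_pos: [0.4927, -0.0945, 0.2348]
tool_rot: [3.14, -0.007, -0.064]
contact_force: [0.2, 0.6, 0.2]
opening: 0.0427
```

apply_moves([
  {"grip": 1, "linear": [50, 16, 10], "turn": [0, 0, 0]},
  {"grip": 1, "linear": [100, 32, 10], "turn": [0, 0, 0]},
  {"grip": 1, "linear": [141, 46, 10], "turn": [0, 0, 0]},
  {"grip": 1, "linear": [141, 46, 10], "turn": [0, 0, 0]},
  {"grip": 1, "linear": [141, 46, 10], "turn": [0, 0, 0]},
])

```text
time: 6.2
tool_pos: [0.6319, -0.0475, 0.2382]
tool_rot: [-3.141, 0.005, -0.063]
contact_force: [-0.0, 0.5, -0.2]
opening: 0.0824
```

```bash
python3 - <<'E'
from h import *
o=observe();print(o["tool_pos"],o["tool_rot"],o["contact_force"])
im=read_camera("wrist");cv2.imwrite("pics/w3.png",im[:,:,::-1])
print(proj([[.6336,-.0487,.116],o["tool_pos"]],"wrist",o))
E
```

```text
[ 0.63193575 -0.04747097  0.23816939] [-3.14124977  0.00529828 -0.06286666] [-0.01129657  0.5183247  -0.19703765]
[[285.65559941 207.93767052]
 [283.33905935 273.22607994]]
```

View pics/w3.png

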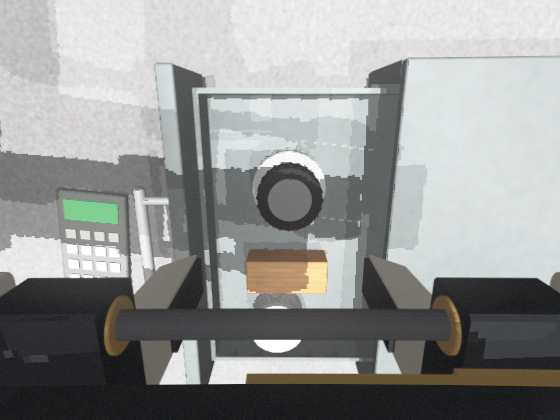

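```bash
python3 - <<'E'
from h import *
o=observe()
print(plane([[290,200],[290,208],[258,200],[321,200],[290,229]],"wrist",.116,o))
im=cv2.imread("pics/w3.png")[140:245,235:345]
g=im.max(2);m=(g<50).astype(np.uint8);cs=cv2.findContours(m,cv2.RETR_EXTERNAL,cv2.CHAIN_APPROX_NONE)[0];c=max(cs,key=cv2.contourArea);print(np.array(cv2.minEnclosingCircle(c)[0])+[235,140],cv2.boundingRect(c),cv2.fitEllipse(c))
cv2.imwrite("pics/w3z.png",cv2.resize(im,None,fx=5,fy=5))
p=cv2.imread("pics/topz2.png")
o2,d2=rays([[290,200]],"wrist",o);o1,d1=rays([[291.25,188.75]],"top")
t=np.linalg.lstsq(np.c_[d1[0],-d2[0]],o2-o1,rcond=None)[0];print(o1+t[0]*d1[0],o2+t[1]*d2[0])
E
```

```text
[[ 0.63729573 -0.04269719  0.116     ]
 [ 0.63689549 -0.04982447  0.116     ]
 [ 0.60997128 -0.04100395  0.116     ]
 [ 0.66373939 -0.04434139  0.116     ]
 [ 0.63581519 -0.06904505  0.116     ]]
[266.         211.80000305] (29, 69, 5, 6) ((30.72112274169922, 72.03282165527344), (3.9963812828063965, 5.2386064529418945), 152.7176971435547)
[ 0.63859639 -0.04952099  0.0964013 ] [ 0.63734412 -0.04815433  0.0960249 ]
```

View pics/w3z.png

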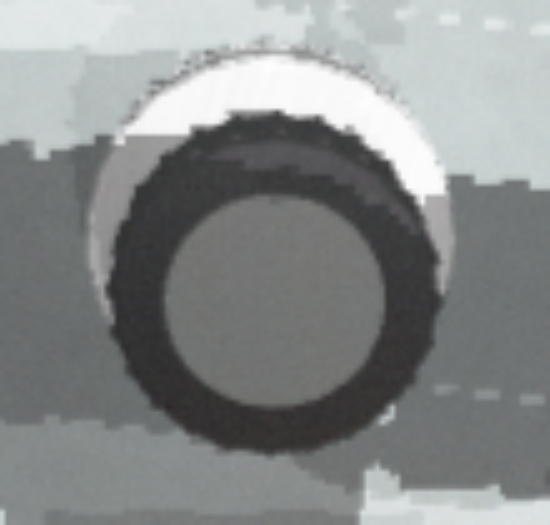

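```bash
python3 - <<'E'
from h import *
o=observe()
print("roof FL",plane([[407,60]],"wrist",.12,o),"front panel L end",plane([[158,65],[172,64]],"wrist",.112,o))
print("handle L",plane([[141,191]],"wrist",.0905,o))
t=lambda l:np.array([l])/4+[235,75]
s=lambda l:np.array([l])/4+[130,170]
print("panel L top cam",plane(t([84,566]),"top",.112),plane(t([84,582]),"top",.112))
def tri(*a):
    A=np.zeros((3,3));b=np.zeros(3)
    for uv,n in a:
        c,d=rays([uv],n,o);d=d[0]/np.linalg.norm(d[0]);M=np.eye(3)-np.outer(d,d);A+=M;b+=M@c
    x=np.linalg.solve(A,b);return x,[proj(x,n,o)[0]-uv for uv,n in a]
print("roofFL tri",tri((t([86,349])[0],"top"),(np.array([640/4+130,167/4+210]),"scene"),(np.array([407,60.]),"wrist")))
print("cap tri",tri((np.array([291.25,188.75]),"top"),(np.array([265.75,226.25]),"scene"),(np.array([290.,200]),"wrist")))
print("tin lid scene",plane(s([356,183]),"scene",.086),"top",plane(t([417,482]),"top",.086))
print("tin tri",tri((t([417,482])[0],"top"),(s([356,183])[0],"scene")))
E
```

```text
roof FL [[0.72978055 0.06019666 0.12      ]] front panel L end [[0.54217431 0.06950745 0.112     ]
 [0.55297789 0.06959939 0.112     ]]
handle L [[ 0.50065578 -0.03263413  0.0905    ]]
panel L top cam [[0.54963662 0.06821227 0.112     ]] [[0.53673799 0.06873774 0.112     ]]
roofFL tri (array([0.72740037, 0.06047004, 0.12213197]), [array([-0.50911894, -0.31537445]), array([-0.76033722, -0.07017775]), array([-2.2642525, -0.5236199])])
cap tri (array([ 0.63746877, -0.04621591,  0.0969267 ]), [array([-0.98968528,  0.34648163]), array([-1.60049867, -0.37173118]), array([ 0.03487456, -1.79760927])])
tin lid scene [[ 0.6331753  -0.19611608  0.086     ]] top [[ 0.61039845 -0.20523863  0.086     ]]
tin tri (array([ 0.61510144, -0.20718554,  0.06379967]), [array([-0.43527921,  0.15270746]), array([-0.47460492, -0.08884926])])
```

All three views agree on the cap's top face at about (0.636, −0.047), but at z ≈ 0.097 rather than the 0.116 the text implies. The tin lid triangulates about 20 mm low as well, while the roof corner comes out correctly at 0.122. So I'll take the cap as spanning about 0.069–0.097 and go down to TCP 0.072, which is safe for either reading.

apply_moves([
  {"grip": 1, "linear": [3, 0, -45], "turn": [0, 0, 0]},
  {"grip": 1, "linear": [3, 0, -90], "turn": [0, 0, 0]},
  {"grip": 1, "linear": [3, 0, -125], "turn": [0, 0, 0]},
  {"grip": 1, "linear": [3, 0, -145], "turn": [0, 0, 0]},
  {"grip": 1, "linear": [3, 0, -158], "turn": [0, 0, 0]},
  {"grip": 1, "linear": [3, 0, -166], "turn": [0, 0, 0]},
  {"grip": 1, "linear": [3, 0, -166], "turn": [0, 0, 0]},
])

```text
time: 6.95
tool_pos: [0.635, -0.0482, 0.0755]
tool_rot: [3.142, 0.0, -0.064]
contact_force: [0.6, -0.0, -0.3]
opening: 0.092
```

```bash
python3 - <<'E'
from h import *
o=observe();print(o["tool_pos"],o["tool_rot"],o["contact_force"])
cv2.imwrite("pics/w4.png",read_camera("wrist")[:,:,::-1])
cv2.imwrite("pics/s4.png",cv2.resize(read_camera("scene")[150:300,130:330,::-1],None,fx=4,fy=4))
E
```

```text
[ 0.63496409 -0.04816938  0.07548084] [ 3.14157684e+00  3.40107199e-04 -6.43181152e-02] [ 0.57093087 -0.04053381 -0.3266313 ]
```

View pics/w4.png

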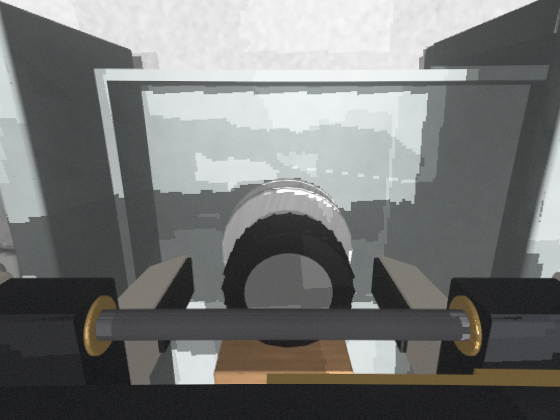

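View pics/s4.png

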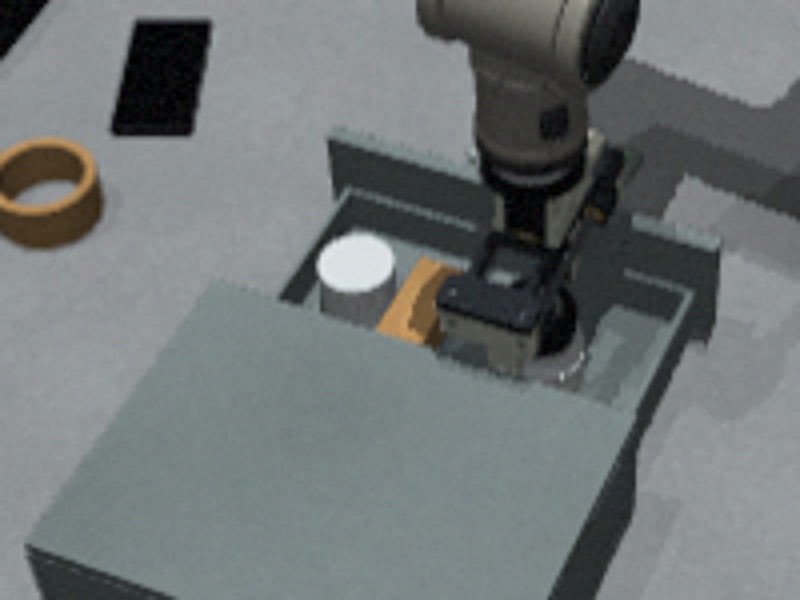

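```bash
python3 - <<'E'
from h import *
o=observe()
print(plane([[289,280],[223,292],[354,292]],"wrist",.097,o), proj(o["tool_pos"]+[0,0,.0215],"wrist",o))
E
```

```text
[[ 0.63890373 -0.04123599  0.097     ]
 [ 0.60831997 -0.04538702  0.097     ]
 [ 0.66834095 -0.04926226  0.097     ]] [[283.57093786 295.25527676]]
```

apply_moves([
  {"grip": 1, "linear": [3, 0, -4], "turn": [0, 0, 0]},
  {"grip": 1, "linear": [3, 0, -4], "turn": [0, 0, 0]},
  {"grip": 0.4, "linear": [3, 0, -4], "turn": [0, 0, 0]},
  {"grip": 0.4, "linear": [3, 0, -4], "turn": [0, 0, 0]},
  {"grip": 0.4, "linear": [3, 0, -4], "turn": [0, 0, 0]},
  {"grip": 0.4, "linear": [3, 0, -4], "turn": [0, 0, 0]},
  {"grip": 0.4, "linear": [3, 0, -4], "turn": [0, 0, 0]},
], grip_force=20)

```text
time: 7.75
tool_pos: [0.6384, -0.0478, 0.0715]
tool_rot: [3.142, -0.0, -0.064]
contact_force: [-0.6, 0.3, 0.1]
opening: 0.0594
```

apply_moves([
  {"grip": 0, "linear": [0, 0, 0], "turn": [0, 0, 0]},
  {"grip": 0, "linear": [0, 0, 0], "turn": [0, 0, 1]},
  {"grip": 0, "linear": [0, 0, 0], "turn": [0, 0, 2]},
  {"grip": 0, "linear": [0, 0, 0], "turn": [0, 0, 3]},
  {"grip": 0, "linear": [0, 0, 0], "turn": [0, 0, 4]},
  {"grip": 0, "linear": [0, 0, 0], "turn": [0, 0, 4]},
])

```text
time: 8.35
tool_pos: [0.6385, -0.0478, 0.0715]
tool_rot: [3.142, -0.0, 0.356]
contact_force: [0.2, 0.1, 0.4]
opening: 0.0597
```

```bash
python3 - <<'E'
from h import *
o=observe();print(o)
E
```

```text
{'time': 8.35, 'qpos': array([-1.94406061e-01,  6.95246813e-01,  1.37300291e+00,  5.08316794e-06,
        1.07319683e+00, -5.50418516e-01]), 'qvel': array([-7.84143572e-04, -5.60581603e-05, -2.21708188e-03,  6.96439640e-05,
       -1.08980182e-03,  1.09691885e-01]), 'joint_efforts': array([ 4.31952195e-02, -5.72254801e+01, -2.16846228e+01,  7.30272615e-02,
        5.09980868e-02, -1.09230425e+00]), 'tool_pos': array([ 0.63849335, -0.04784647,  0.07152254]), 'tool_rot': array([ 3.14152004e+00, -1.26858778e-04,  3.56010034e-01]), 'contact_force': array([0.19413557, 0.08974267, 0.41215836]), 'torque': array([-0.08284696,  0.06044439,  0.03395234]), 'opening': 0.059686122823762816}
```

apply_moves([
  {"grip": 0, "linear": [0, 0, 0], "turn": [0, 0, 0]},
  {"grip": 0, "linear": [0, 0, 0], "turn": [0, 0, 0]},
])

```text
time: 8.55
tool_pos: [0.6385, -0.0479, 0.0715]
tool_rot: [3.142, -0.0, 0.353]
contact_force: [-0.2, 0.2, 1.0]
opening: 0.06
```

```bash
python3 - <<'E'
from h import *
o=observe();print(o["joint_efforts"][5],o["torque"],o["tool_rot"],o["qvel"][5])
E
```

```text
0.004062252264702693 [-0.07577291  0.06305981  0.00175438] [ 3.14151386e+00 -1.90996309e-04  3.52976310e-01] -0.008407558707408586
```

At 24° there is no residual torque, so it passed the 20° limit freely. I'll keep going this way.

apply_moves([
  {"grip": 0, "linear": [0, 0, 0], "turn": [0, 0, 1]},
  {"grip": 0, "linear": [0, 0, 0], "turn": [0, 0, 2]},
  {"grip": 0, "linear": [0, 0, 0], "turn": [0, 0, 3]},
  {"grip": 0, "linear": [0, 0, 0], "turn": [0, 0, 4]},
  {"grip": 0, "linear": [0, 0, 0], "turn": [0, 0, 5]},
  {"grip": 0, "linear": [0, 0, 0], "turn": [0, 0, 5.5]},
  {"grip": 0, "linear": [0, 0, 0], "turn": [0, 0, 5.5]},
  {"grip": 0, "linear": [0, 0, 0], "turn": [0, 0, 5.5]},
])

```text
time: 9.35
tool_pos: [0.6385, -0.0479, 0.0715]
tool_rot: [3.141, -0.0, 0.929]
contact_force: [0.3, 0.3, -0.2]
opening: 0.059
```

```bash
python3 - <<'E'
from h import *
o=observe();print(o["joint_efforts"][5],o["torque"],o["tool_rot"],o["contact_force"])
E
```

```text
-0.04864380927756429 [-0.04944546 -0.01954341 -0.0446457 ] [ 3.14143468e+00 -1.32885315e-04  9.28762469e-01] [ 0.34166041  0.30284802 -0.19389067]
```

apply_moves([
  {"grip": 0, "linear": [0, 0, 2], "turn": [0, 0, 0]},
  {"grip": 0, "linear": [0, 0, 4], "turn": [0, 0, 0]},
  {"grip": 0, "linear": [0, 0, 4], "turn": [0, 0, 0]},
])

```text
time: 9.65
tool_pos: [0.6386, -0.0479, 0.0758]
tool_rot: [3.141, -0.0, 0.93]
contact_force: [0.5, 0.4, -1.8]
opening: 0.0595
```

```bash
python3 - <<'E'
from h import *
o=observe();print(o["tool_pos"],o["tool_rot"],o["contact_force"],o["opening"])
cv2.imwrite("pics/w5.png",read_camera("wrist")[:,:,::-1])
E
```

```text
[ 0.63861168 -0.04788065  0.07576197] [ 3.14119082e+00 -2.68758836e-04  9.30453454e-01] [ 0.52098521  0.44238416 -1.80795217] 0.05947373764737768
```

View pics/w5.png

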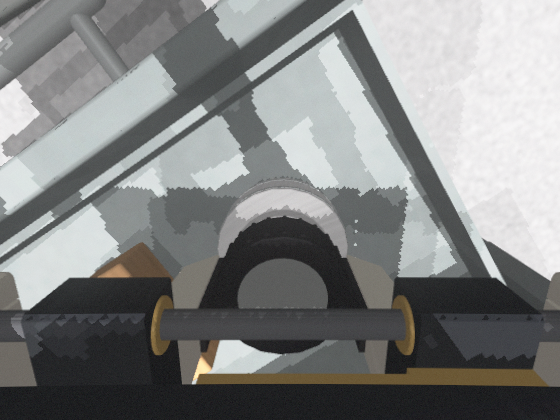

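It lifted 4 mm, past the 1.5 mm play, with under 2 N of resistance. The cap is free and centred in the fingers, so I'll keep lifting straight up.

apply_moves([
  {"grip": 0, "linear": [0, 0, 5], "turn": [0, 0, 0]},
  {"grip": 0, "linear": [0, 0, 10], "turn": [0, 0, 0]},
  {"grip": 0, "linear": [0, 0, 16], "turn": [0, 0, 0]},
  {"grip": 0, "linear": [0, 0, 24], "turn": [0, 0, 0]},
  {"grip": 0, "linear": [0, 0, 34], "turn": [0, 0, 0]},
  {"grip": 0, "linear": [0, 0, 46], "turn": [0, 0, 0]},
  {"grip": 0, "linear": [0, 0, 60], "turn": [0, 0, 0]},
  {"grip": 0, "linear": [0, 0, 75], "turn": [0, 0, 0]},
  {"grip": 0, "linear": [0, 0, 88], "turn": [0, 0, 0]},
  {"grip": 0, "linear": [0, 0, 96], "turn": [0, 0, 0]},
])

```text
time: 10.7
tool_pos: [0.639, -0.0479, 0.1735]
tool_rot: [3.139, -0.001, 0.931]
contact_force: [0.8, 0.1, -1.0]
opening: 0.0597
```

apply_moves([
  {"grip": 0, "linear": [0, 0, 0], "turn": [0, 0, 0]},
  {"grip": 0, "linear": [0, 0, 0], "turn": [0, 0, 0]},
  {"grip": 0, "linear": [0, 0, 0], "turn": [0, 0, 0]},
])

```text
time: 11.0
tool_pos: [0.638, -0.0478, 0.1706]
tool_rot: [-3.14, 0.001, 0.931]
contact_force: [-0.1, 0.2, -1.4]
opening: 0.0597
```

```bash
python3 - <<'E'
from h import *
o=observe();print(o["time"],o["tool_pos"],o["tool_rot"],o["contact_force"],o["opening"],o["qvel"])
cv2.imwrite("pics/w6.png",read_camera("wrist")[:,:,::-1])
cv2.imwrite("pics/s6.png",cv2.resize(read_camera("scene")[150:300,130:330,::-1],None,fx=4,fy=4))
cv2.imwrite("pics/t6.png",cv2.resize(read_camera("top")[80:230,230:380,::-1],None,fx=4,fy=4))
E
```

```text
11.0 [ 0.63801576 -0.047759    0.17057257] [-3.14007434e+00  6.59045712e-04  9.31055031e-01] [-0.05100603  0.2111892  -1.42356621] 0.05967468877427218 [ 0.0002254   0.00443974 -0.00107795  0.00063689 -0.00105874  0.00035752]
```

View pics/w6.png

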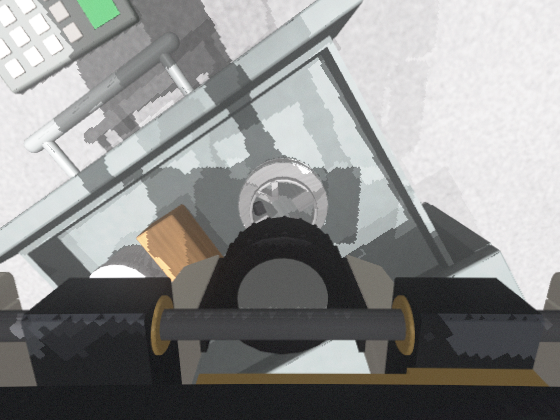

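View pics/s6.png

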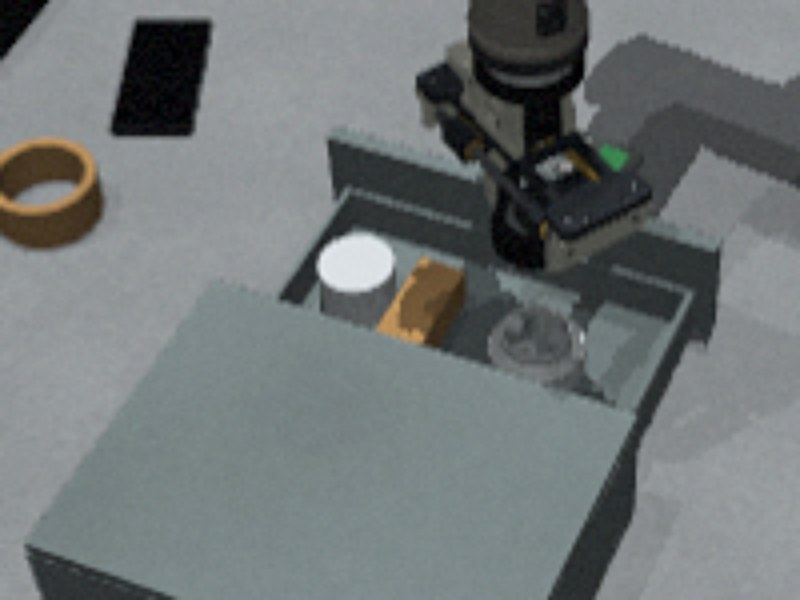

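View pics/t6.png

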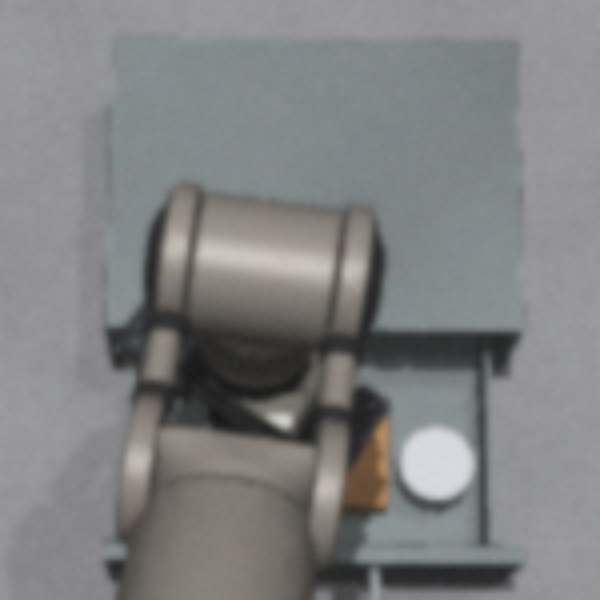

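apply_moves([
  {"grip": 0, "linear": [0, 0, 0], "turn": [0, 0, 0]},
  {"grip": 0, "linear": [0, 0, 0], "turn": [0, 0, 0]},
  {"grip": 0, "linear": [0, 0, 0], "turn": [0, 0, 0]},
  {"grip": 0, "linear": [0, 0, 0], "turn": [0, 0, 0]},
  {"grip": 0, "linear": [0, 0, 0], "turn": [0, 0, 0]},
])

```text
time: 11.65
tool_pos: [0.6385, -0.0479, 0.1715]
tool_rot: [3.142, -0.0, 0.931]
contact_force: [-0.7, 0.5, -1.0]
opening: 0.0597
```

```bash
python3 - <<'E'
from h import *
o=observe();print(o["tool_pos"],abs(o["qvel"]).max(),o["opening"])
print(hand_in())
E
```

```text
[ 0.63848678 -0.04786691  0.17147933] 0.0015068685836006534 0.05967059475516102
the job is handed in; nothing more can be done
None
```

The cap is off and held level in the gripper about 10 cm above the open canister, with the drawer fully out. I handed the job in at about 11.7 s and no verdict was reported.

- **Drawer:** I gripped the handle bar and pulled 175 mm. A further 6 mm pull only raised the force to 27 N with no movement, so it was at its stop. The last pictures show it still there.
- **Cap:** I turned it anticlockwise (seen from above), the first way I tried. It went about 57° without stopping and then lifted with under 2 N of resistance.
- **Final hold:** The cap is 100 mm above its seat, horizontally within about 1 mm of where it was gripped. The grip force is set to 20 N, the opening is 59.7 mm and joint speeds are below 0.002 rad/s. The tin and carton stand as they were, and nothing I could see on the table had moved; the left side was not re-checked.

One check disagreed with the task text. Three camera views put the top of the cap at about 0.097 m, not the 0.116 m the text implies, and the tin lid also came out about 20 mm low. I went by the measured height, and the grip and lift matched it.

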